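# Pack the spare pump cassette and latch its case

## Task

Lay the spare pump cassette flat in the foam bed of the open instrument case and let go of it. Then shut the lid fully, and after that swing the hook latch on the front of the case up and over until it rests against the stud on the lid, fully home. Leave the lamp, the tip rack and the hex key where they are.

Things in the scene. Friction and masses are not known exactly. Their poses are not given: they have to be found in the camera images.
- cassette: spare pump cassette, a loose black bar 70 mm long (its y) and 26 mm high with a small orange tab on one side; 35 g. Origin: centre of the underside. The bar itself spans x -6 to +12 mm (18 mm thick, its middle is at x = +3 mm) and y -35 to +35 mm; the tab spans x -12 to -6 mm, y -15 to +15 mm, z 0 to 12 mm. Take it across its 18 mm thickness, above the tab.
- case: dark grey instrument case with a hinged lid, fixed to the bench, 129 x 216 x 67 mm when shut. Origin: centre of the underside; x points from the front (latch side, nearest the robot) to the back (hinge side), y along the front face to the left as seen from the robot, z up. Outer base walls: front face x = -56 mm, back x = +58 mm, sides y = +-108 mm, top of the walls z = 48 mm. Inside is a foam bed whose foam rims end at z = 33 mm.
- bed (a point): centre of the floor of the foam bed, 9 mm above the underside of the case; axes as the case. The bed is a rectangular trough 74 mm wide (x) and 208 mm long (y), 24 mm deep below the foam rims.
- case_lid (a joint): angle of the lid about its hinge at the back: 0 = shut, about 1.83 = open and leaning back on its stop, where it starts. Well beyond upright (1.57) it falls back open, well below that it falls shut by its own weight; near upright its slight hinge friction can hold it. While open, the stud sticks up about 15 mm above the free edge of the lid (to about 185 mm over the bench): carry things over it with room.
- lid_hinge (a point): point on the hinge line of the lid, middle of its length; the hinge line runs along the case's y, 62 mm behind the case origin and 50 mm up; axes as the case.
- lid_edge (a point): middle of the free edge of the lid on its outer surface, 119 mm from the hinge line measured along the lid; it moves with the lid. The outer surface of the lid is a plane lying 17 mm outside the hinge line; shut it is the top, 67 mm above the bench; open it is the back, and the free edge is then about 165 mm up.
- latch (a joint): angle of the steel hook latch on the case's front face: 0 = hook closed, its arm upright and resting against the lid's stud; grows as the arm swings over to the case's left (+y), 1.5 = arm lying level, open. It starts between 0.9 and 1.4 and stays where it is left (friction; under 1.5 N at the post moves it); a stop ends its travel at 0.
- latch_pivot (a point): axis of the latch: the hinge runs along the case's x, on the front face 22 mm above the bench and 60 mm left (+y) of the case's middle, at x = -66 mm in the case; axes as the case.
- latch_post (a point): middle of the thumb post of the latch, a round pin 10 mm thick that sticks out forward (case -x) from the arm from x = -66 to -97 mm in the case; this point is at x = -85 mm, 60.6 mm from the pivot axis (8.5 mm to the left and 60 mm up from it when closed). The post can be pinched from above or pushed. The stud, 6 mm thick, sits on the lid 36 mm straight above the pivot when the lid is shut; the latch's claw then lies over it.
- lamp_pb: bystander: loose hollow-cathode lamp, clear glass tube with a dark base, 38 mm thick, 166 mm long; origin at the centre of its underside
- tips: bystander: loose pipette tip rack, 62 x 92 x 50 mm; origin at the centre of its underside
- key: bystander: loose black hex key lying flat, 32 x 84 x 9 mm; origin at the centre of its underside
Mind the look-alikes: they are no part of the job. There is more than one size of the cassette; the one meant has the size given above.

How it is judged:
By the outcome, as a careful person would: the job done as asked, in the order asked, and still so for the second after the job is handed in, with the robot touching nothing.
It also fails if it takes over 64 s, if anything falls off the work surface, if the arm or the gripper's body presses on something with over 40 N, if the wrist force passes 120 N, or if a joint passes its speed limit or range.

## Robot

A 6-joint arm with a two-finger parallel gripper is mounted at the origin on a cart in front of the work surface, level with it; the furniture and walls round the work are solid. World frame = base frame: x ahead of the robot, y to its left, z up, the work surface at z = 0. Lengths are in mm, angles in rad, forces in N, time in s.
With the tool pointing down it reaches from about 350 to 875 mm from the base axis. Payload 15.5 kg.
Tool frame: the origin (TCP) lies midway between the tips of the shut fingers; the grasp point (between the pads) lies 19 mm behind it; z points along the fingers, y is the direction in which the jaws open and shut (so a half turn about z gives the same grasp; the last joint's range is limited). The gripper opens to 85 mm and grips with 20 to 120 N. Pads are 22 mm wide; open, the fingers measure 114 mm over their backs; the gripper's body (76 mm by 85 mm) begins 54 mm behind the grasp point. The pads swing forward as they close: fully open they stand 13 mm farther back than shut.
Start: joints at [-1.407, 0.494, 1.345, -0, 1.302, -0.096], TCP at [160.556, -604.027, 231.277] pointing down, gripper open.
Joint ranges: [-2.91, 2.91], [-0.82, 2.16], [0.22, 2.67], [-1.22, 4.37], [0.12, 2.79], [-3.08, 3.08]. Speed limits (rad/s): [1.89, 1.89, 2.57, 3.01, 3.01, 3.01].

## Interface

Orientations are given as a rotation vector (axis times angle).
In Python, from rig import r gives the robot as it stands.
- The arm moves only by the shell command python3 -m crank 'ROWS'. ROWS is a JSON object of lists of equal length, an entry for each row: "delta_rot": the turn, a rotation vector about the tool's x, y, z in units of 10 degrees (1.0 is 10 degrees), a list of three; "delta_pos": the shift along the tool's x, y, z in mm, a list of three; "hand": the finger opening in mm, from 0 to 85.4. In form: {"delta_rot": [[ax, ay, az], ...], "delta_pos": [[tx, ty, tz], ...], "hand": [hand, ...]}. A call has 1 to 8 rows; each row shifts and turns the commanded pose from where the row before left it, along the tool's axes as they then stand; what a row does not reach is not made up. A row lasts 1/8 s, in which the tool goes at most 62.5 mm and 10.7 degrees, less where a joint would pass 70% of its speed; a pose out of reach is approached as far as the arm can. A call is refused whole if a number of a shift passes 62.5 or a number of a turn 1, either way. A call with a gripper value outside its range is refused whole. The fingers move at their own pace and stop on an object; the grip force is fixed at half the most. Time passes only in rows, so rows that do not move let the fingers close. It gives the time, the measured TCP pose, the force and the opening at its end, in the units of the state.
- r.observe(): the state, without advancing time (a new reading comes with each control period).
- r.camera(name): name is "scene" or "side" or "wrist"; returns (picture, depth): 400x640x3 uint8, blue, green, red; 400x640 float32, mm along the optical axis (not along the pixel's ray), 0 where there is no reading.
- r.camera_model(name): a dict with "fx", "fy", "cx", "cy" (pixels), "k1" (the pictures are not rectified: a ray, as slopes to the right and down, at radius r is drawn at 1 + k1 r^2 times it, then the intrinsics apply), "view" (4x4, takes a point from world to camera coordinates); the wrist camera has in their place "mount" (4x4, takes a point from camera to tool coordinates, whose origin is the TCP and whose axes are the flange's). Camera axes: x right, y down, z forward; pixel columns grow to the right and rows downward; lengths in mm; the calibration is good to about 2 mm. A picture is of the moment at which its call begins: read the wrist's pose just before it. camera_model takes no time and is no camera call.
- r.sign_off(): hands the job in, once; it reports no verdict.
Trained networks look in the newest picture that a camera, given by its name, has taken for a name from the list of things; names that differ only in an ending like _2 or _b are one class to them, and where a whole thing is asked for, a point or a joint stands for the part that bears it (a point fixed in the world has none). Each returns a list of dicts, best first, with "score" (0 to 1); they miss things now and then, are a little off and sometimes report something else, mostly with a low value. They report only what shows in the picture. A call takes as long as a camera call. They do not tell look-alikes from the thing itself.
- r.recognise(target, camera): "point" ([x, y, z] in mm, in the coordinates of the camera as it stood for that picture, good to about 4 mm: the middle of the surface that is visible of it).
- r.silhouettes(target, camera): "mask" (400x640 bool, what is visible of it).
- r.mark_of(target, camera): "point" ([x, y, z] in mm, in the coordinates of the camera as it stood for that picture, good to about 4 mm: a listed point, or the origin of a listed thing).
The state is a dict: "time": time; "joints": joint angles; "joint_vel": joint speeds; "joint_efforts": joint torques, N m; "tool_pos": TCP position; "tcp_rot": TCP orientation; "wrist_force": force on the tool from outside, world axes, zero at the start; "ft_torque": the same for the moment, N m; "finger_gap": finger opening in mm.
Only numpy, scipy, OpenCV 4.12 (cv2) and the standard library are available. Lean on these libraries where they do the work, as an engineer would, in place of code of your own. Each camera call takes 0.05 s, during which the arm holds its last target.

## Working session

There is one attempt and no reset: what is moved stays moved. The work goes in short steps, Python scripts to look and compute and a shell command to move; the robot and the scene stay as the last step left them, time stands still between calls to the robot, and variables do not carry over. Pictures are saved under pics/ and viewed, and the job is handed in when it is done.

```bash
ls; mkdir -p pics; python3 - <<'E'
from rig import r
import cv2
print(r.observe())
for n in ["scene","side","wrist"]:
    p,d=r.camera(n); cv2.imwrite(f"pics/a_{n}.png",p)
    m=r.camera_model(n); print(n,m)
E
```

```text
pics
{'time': 0.0, 'joints': array([-1.40649523e+00,  4.94236406e-01,  1.34611537e+00,  5.48608069e-07,
        1.30250294e+00, -9.54887155e-02]), 'joint_vel': array([-0.00169316, -0.00083078,  0.00191988,  0.00068426, -0.00057243,
       -0.00118974]), 'joint_efforts': array([ 1.92415908e-03, -8.82167244e+01, -3.83875930e+01,  1.44311639e-04,
        1.01231135e-02, -3.83464089e-05]), 'tool_pos': array([ 160.50037843, -603.67441416,  230.67250014]), 'tcp_rot': array([-3.11387567e+00, -4.06766690e-01,  6.73375073e-05]), 'wrist_force': array([ 0.2914426 , -0.28557986,  0.55449159]), 'ft_torque': array([-0.03647568,  0.00720022, -0.0362454 ]), 'finger_gap': 85.45510352633305}
scene {'fx': 491.42755144667757, 'fy': 491.42755144667757, 'cx': 319.13051691956133, 'cy': 203.7042157783757, 'k1': -0.07770117111477486, 'view': array([[ 5.39973147e-01, -8.41663194e-01, -5.66293339e-03,
        -7.64504709e+01],
       [-6.08227641e-01, -3.85543076e-01, -6.93841246e-01,
         5.15909800e+02],
       [ 5.81797334e-01,  3.78099993e-01, -7.20105726e-01,
         6.14267226e+02],
       [ 0.00000
[... 345 characters left out ...]
.17315200e-01,
         8.03037632e+01],
       [ 4.86718599e-01, -7.77870629e-01, -3.97520175e-01,
         8.41068421e+02],
       [ 0.00000000e+00,  0.00000000e+00,  0.00000000e+00,
         1.00000000e+00]])}
wrist {'fx': 323.30995735305777, 'fy': 323.30995735305777, 'cx': 318.9895406395851, 'cy': 200.59148072972323, 'k1': -0.0455324217387229, 'mount': array([[-2.57401224e-04, -9.60277778e-01, -2.79045737e-01,
         7.05756185e+01],
       [ 9.99999962e-01, -2.74803282e-04,  2.32444705e-05,
        -3.23242966e-01],
       [-9.90038328e-05, -2.79045721e-01,  9.60277812e-01,
        -1.41765072e+02],
       [ 0.00000000e+00,  0.00000000e+00,  0.00000000e+00,
         1.00000000e+00]])}
```

View pics/a_scene.png

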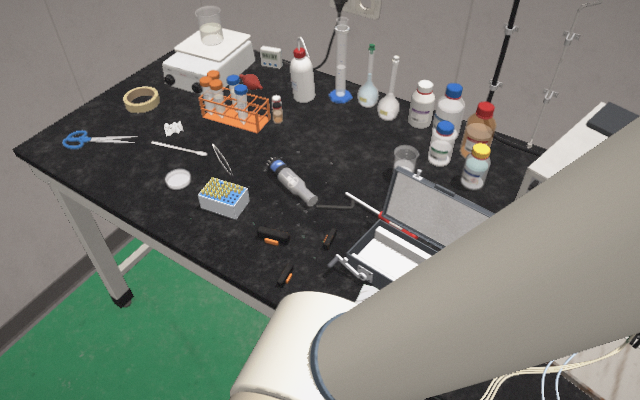

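View pics/a_side.png

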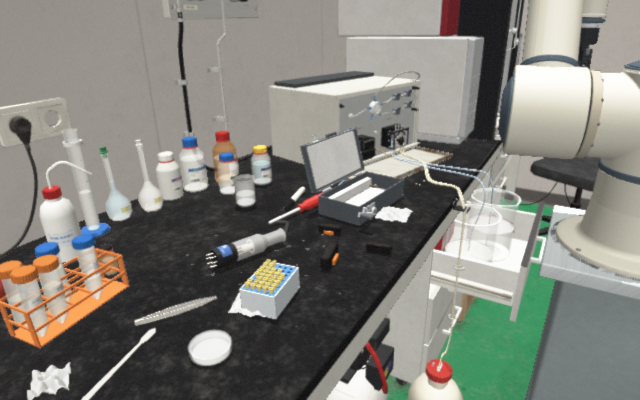

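View pics/a_wrist.png

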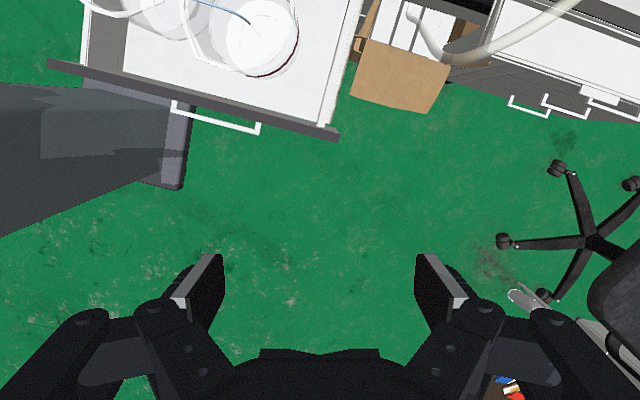

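```bash
cat > h.py <<'E'
import numpy as np, cv2
from rig import r
from scipy.spatial.transform import Rotation as R
def cam2world(n):
    m=r.camera_model(n)
    if n!="wrist": return np.linalg.inv(m["view"])
    o=r.observe(); T=np.eye(4); T[:3,:3]=R.from_rotvec(o["tcp_rot"]).as_matrix(); T[:3,3]=o["tool_pos"]
    return T@m["mount"]
def tw(T,p): p=np.atleast_2d(p); return p@T[:3,:3].T+T[:3,3]
def rays(n,uv):
    m=r.camera_model(n); K=np.array([[m["fx"],0,m["cx"]],[0,m["fy"],m["cy"]],[0,0,1]])
    u=cv2.undistortPoints(np.asarray(uv,float).reshape(-1,1,2),K,np.array([m["k1"],0,0,0,0.]))
    return u.reshape(-1,2)
def cloud(n,mask,d,T):
    v,u=np.nonzero(mask&(d>0)); s=rays(n,np.c_[u,v]); z=d[v,u]
    return tw(T,np.c_[s*z[:,None],z])
def proj(n,P,T):
    m=r.camera_model(n); K=np.array([[m["fx"],0,m["cx"]],[0,m["fy"],m["cy"]],[0,0,1]])
    q=tw(np.linalg.inv(T),P); 
    return cv2.projectPoints(q.reshape(-1,1,3),np.zeros(3),np.zeros(3),K,np.array([m["k1"],0,0,0,0.]))[0].reshape(-1,2)
E
python3 - <<'E'
from h import *
np.set_printoptions(precision=1,suppress=True)
for n in ["scene","side"]:
    T=cam2world(n); p,d=r.camera(n)
    np.save(f"pics/d_{n}.npy",d)
    for t in ["cassette","lamp_pb","tips","key"]:
        for k in r.silhouettes(t,n):
            if k["score"]<.3: continue
            c=cloud(n,k["mask"],d,T); v,u=np.nonzero(k["mask"])
            lo,hi=np.percentile(c,[2,98],axis=0)
            rr=cv2.minAreaRect(c[:,:2].astype(np.float32))
            print(n,t,round(k["score"],2),"px",u.mean(),v.mean(),len(u),lo,hi,rr)
    for t in ["bed","lid_hinge","lid_edge","latch_pivot","latch_post","case"]:
        for k in r.mark_of(t,n)[:2]: print(n,t,round(k["score"],2),tw(T,k["point"]),proj(n,tw(T,k["point"]),T))
print(r.observe()["time"])
E
```

```text
scene cassette 0.75 px 329.2068965517241 239.1264367816092 174 [537.4 233.6   1.5] [584.2 252.4  21.7] ((560.055908203125, 245.7644805908203), (48.863407135009766, 19.15781593322754), 11.121966361999512)
scene cassette 0.63 px 272.9757709251101 235.55726872246697 454 [488.  312.4   2.3] [515.5 377.7  28.7] ((500.5986633300781, 347.06475830078125), (26.132631301879883, 73.29927062988281), 12.413591384887695)
scene cassette 0.61 px 285.27947598253274 275.2532751091703 229 [410.7 257.9   2.8] [458.5 275.5  21.4] ((434.6025390625, 268.2161865234375), (50.89626693725586, 23.08605194091797), 20.44459342956543)
scene lamp_pb 0.9 px 291.10922587486743 180.63838812301165 943 [619.6 327.2   0.6] [691.3 489.5  40. ] ((668.275146484375, 418.27410888671875), (201.1691131591797, 55.05167770385742), 70.45231628417969)
scene lamp_pb 0.62 px 429.58641724278164 209.01199674664497 4918 [632.8 -19.7  53.4] [672.6 164.  166.2] ((649.4954223632812, 66.53880310058594), (203.26393127441406, 50.75181579589844), 83.87249755859375)
scene tips 0.71 px 223.93674293405115 197.6029609690444 1486 [490.5 451.8   2. 
[... 1610 characters left out ...]
6480026245117)
side key 0.66 px 346.7361159020352 178.55105208692652 5798 [499.3 -43.8   5.7] [668.9 181.1 162.7] ((610.1636352539062, 28.761276245117188), (256.10675048828125, 430.9125061035156), 30.076135635375977)
side key 0.62 px 285.30232558139534 225.2325581395349 43 [636.  255.6   4.1] [682.5 297.6  10.1] ((655.2293701171875, 273.4153137207031), (19.864852905273438, 62.37150192260742), 54.42841720581055)
side bed 0.84 [[568.7  70.6   9.8]] [[360.6 200.9]]
side lid_edge 0.94 [[669.1  57.2 159.8]] [[327.8 136.4]]
side latch_pivot 0.67 [[498.7 136.9  23.8]] [[375.7 210.8]]
side latch_post 0.63 [[491.6 197.2  36.4]] [[367.4 216.2]]
side case 0.89 [[556.8  71.3  -2.2]] [[364.7 206.3]]
1.25
```

```bash
python3 - <<'E'
import cv2,numpy as np
a=cv2.imread("pics/a_scene.png")[215:305,235:395]; b=cv2.imread("pics/a_side.png")[160:285,290:450]
cv2.imwrite("pics/crop1.png",np.vstack([cv2.resize(a,(640,300),interpolation=3),cv2.resize(b,(384,300),interpolation=3) if 0 else cv2.copyMakeBorder(cv2.resize(b,(384,300),interpolation=3),0,0,0,256,0)]))
E
```

```text
(no output)
```

View pics/crop1.png

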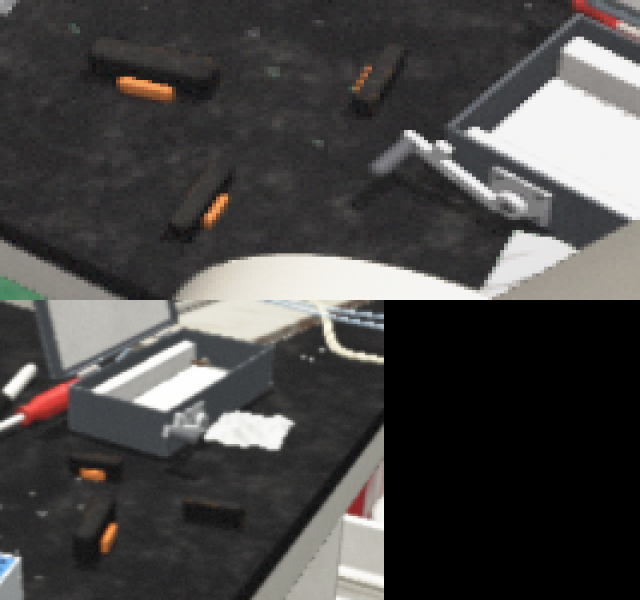

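The bars, as scene/side pixels, are: (272,236)/(330,255), about 70 mm long and 27 mm high; (329,239)/(330,229), about 48 mm; and (287,275)/(378,248), about 48 mm. Only the first has the 70 × 26 mm size asked for, and the enlarged crop confirms it: it is clearly the largest, with its tab facing the robot. I'm going there.

```bash
python3 -m crank '{"delta_rot":[[0,0,0],[0,0,0],[0,0,0],[0,0,0],[0,0,0],[0,0,0],[0,0,0],[0,0,0]],"delta_pos":[[44,-42,0],[44,-42,0],[44,-42,0],[44,-42,0],[44,-42,0],[44,-42,0],[44,-42,0],[44,-42,0]],"hand":[85,85,85,85,85,85,85,85]}'
python3 -m crank '{"delta_rot":[[0,0,0],[0,0,-1],[0,0,0],[0,0,0],[0,0,0],[0,0,0],[0,0,0],[0,0,0]],"delta_pos":[[45,-43,0],[0,0,0],[30,-52,0],[30,-52,0],[30,-52,0],[30,-52,0],[30,-52,0],[30,-52,0]],"hand":[60,60,60,60,60,60,60,60]}'
python3 -c "
from h import *
o=r.observe();print(o['joints'],R.from_rotvec(o['tcp_rot']).as_matrix())"
```

```text
time: 2.25
tool_pos: [415.3, -187.2, 231.6]
tcp_rot: [3.115, 0.406, 0.001]
wrist_force: [1.1, -0.8, -0.5]
finger_gap: 85.5
time: 3.25
tool_pos: [478.9, 225.1, 231.5]
tcp_rot: [3.068, 0.677, 0.001]
wrist_force: [1.1, -0.9, 0.7]
finger_gap: 59.9
[ 3.26704661e-01  3.58774769e-01  1.58097493e+00 -1.22181011e-04
  1.20119790e+00  1.46299944e+00] [[ 9.07061214e-01  4.20998260e-01  6.47493008e-04]
 [ 4.20998288e-01 -9.07061427e-01  9.91077506e-05]
 [ 6.29040123e-04  1.82696651e-04 -9.99999785e-01]]
```

```bash
python3 -m crank '{"delta_rot":[[0,0,-1],[0,0,-1],[0,0,-1],[0,0,-1],[0,0,-1],[0,0,-1],[0,0,-1],[0,0,-0.7]],"delta_pos":[[33,-50,0],[24,-55,0],[0,0,0],[0,0,0],[0,0,0],[0,0,0],[0,0,0],[0,0,0]],"hand":[45,45,45,45,45,45,45,45]}'
python3 -m crank '{"delta_rot":[[0,0,0],[0,0,0]],"delta_pos":[[0,0,20],[0,0,0]],"hand":[45,45]}'
cat > look.py <<'E'
from h import *
import sys
np.set_printoptions(precision=1,suppress=True)
T=cam2world("wrist"); p,d=r.camera("wrist"); cv2.imwrite(sys.argv[1],p); np.savez("pics/last.npz",T=T,d=d,p=p)
for k in r.silhouettes("cassette","wrist"):
    c=cloud("wrist",k["mask"],d,T); v,u=np.nonzero(k["mask"])
    print(round(k["score"],2),u.mean(),v.mean(),len(u),cv2.minAreaRect(c[:,:2].astype(np.float32)),np.percentile(c[:,2],[2,50,98]))
    t=c[c[:,2]>20]
    if len(t)>30: print(" top",cv2.minAreaRect(t[:,:2].astype(np.float32)),np.median(t[:,2]))
for k in r.mark_of("cassette","wrist"): print("org",k["score"],tw(T,k["point"]))
o=r.observe(); print(o["time"],o["tool_pos"],R.from_rotvec(o["tcp_rot"]).as_matrix())
E
python3 look.py pics/w1.png
```

```text
time: 4.25
tool_pos: [476.0, 341.1, 231.3]
tcp_rot: [1.973, 2.444, 0.0]
wrist_force: [-0.3, 0.5, 0.2]
finger_gap: 45.4
time: 4.5
tool_pos: [475.3, 340.7, 210.3]
tcp_rot: [-1.979, -2.439, 0.003]
wrist_force: [-0.0, -0.7, 0.8]
finger_gap: 44.9
0.79 358.69827586206895 267.8103448275862 232 ((526.8739013671875, 286.80584716796875), (17.563825607299805, 115.37520599365234), 20.364051818847656) [-0.2 16.3 19.1]
0.63 271.2296072507553 228.66163141993957 662 ((435.58050537109375, 267.5818786621094), (50.005428314208984, 17.238950729370117), 8.825666427612305) [ 3.  17.3 19.1]
0.56 344.24581430745815 174.82039573820396 1314 ((501.5512390136719, 343.4251403808594), (26.24160385131836, 77.70210266113281), 13.716270446777344) [ 0.4 24.6 26.3]
 top ((501.4312744140625, 347.8034973144531), (17.325054168701172, 68.81289672851562), 14.24399471282959) 24.86591394944986
org 0.76 [[558.2 246.3   1.6]]
org 0.74 [[499.5 349.2   0.7]]
4.65 [476.3 341.2 211.9] [[-0.2  1.   0. ]
 [ 1.   0.2  0. ]
 [ 0.   0.  -1. ]]
```

View pics/w1.png

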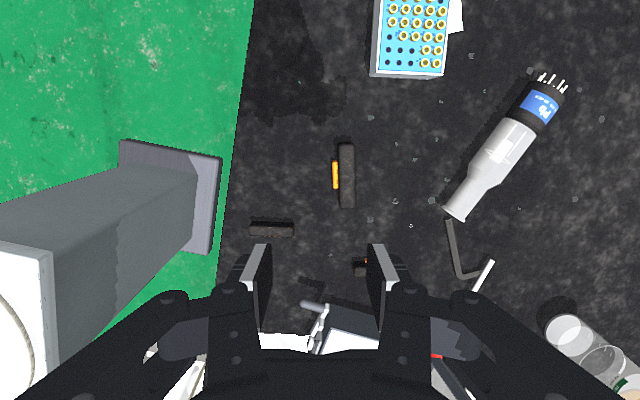

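```bash
python3 -m crank '{"delta_rot":[[0,0,-0.17],[0,0,0],[0,0,0],[0,0,0]],"delta_pos":[[1.3,26,30],[0,0,50],[0,0,40],[0,0,0]],"hand":[45,45,45,45]}'
python3 look.py pics/w2.png
```

```text
time: 5.15
tool_pos: [500.0, 347.0, 89.6]
tcp_rot: [-1.942, -2.467, 0.006]
wrist_force: [-0.0, 0.3, 1.8]
finger_gap: 44.9
0.74 200.7015276145711 280.7015276145711 851 ((426.62860107421875, 268.5320739746094), (33.47203063964844, 13.602335929870605), 7.903925895690918) [ 3.1 16.5 18.9]
0.65 321.21273031825797 210.48676716917922 2985 ((500.65948486328125, 342.7031555175781), (26.02493667602539, 78.76583862304688), 13.601217269897461) [ 0.  24.6 26.2]
 top ((501.996337890625, 347.8602600097656), (18.008262634277344, 69.2449951171875), 14.413926124572754) 24.82602247897637
0.6 355.09 337.0709090909091 1100 ((542.64306640625, 302.7357177734375), (39.985286712646484, 128.67971801757812), 12.34827995300293) [ 1.4 12.6 18.7]
0.41 425.3760325483911 32.52841819750955 8111 ((539.6360473632812, 472.65570068359375), (81.73155975341797, 37.063289642333984), 5.906663417816162) [ 5.3 40.6 49.7]
 top ((531.13330078125, 471.2420959472656), (62.806095123291016, 32.287479400634766), 9.733902931213379) 40.71992835178773
org 0.72 [[433.4 270.4  -4.3]]
org 0.56 [[501.9 349.6  -3.3]]
org 0.56 [[558.5 247.2   1.1]]
5.3 [502.2 348.3  93.3] [[-0.2  1.   0. ]
 [ 1.   0.2  0. ]
 [ 0.   0.  -1. ]]
```

View pics/w2.png

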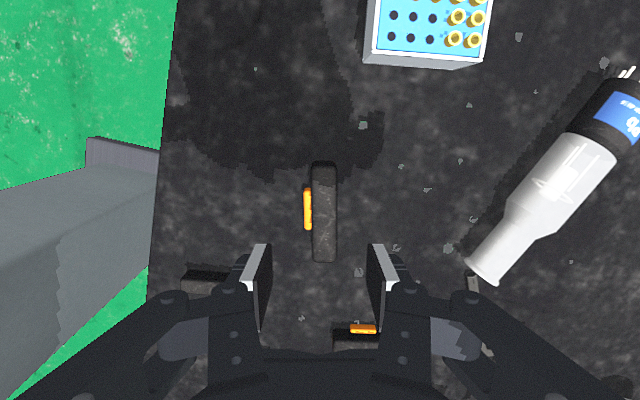

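```bash
python3 -m crank '{"delta_rot":[[0,0,0],[0,0,0],[0,0,0],[0,0,0],[0,0,0],[0,0,0],[0,0,0],[0,0,0]],"delta_pos":[[0,0,45],[0,0,25],[0,0,7],[0,0,0],[0,0,0],[0,0,0],[0,0,0],[0,0,0]],"hand":[45,45,45,45,12,12,12,12]}'
python3 -c "
from h import *
for i in range(3): print(r.observe()['tool_pos'],r.observe()['finger_gap'])
p,d=r.camera('wrist');cv2.imwrite('pics/w3.png',p)
p,d=r.camera('side');cv2.imwrite('pics/s3.png',p[150:350,220:540])"
```

```text
time: 6.3
tool_pos: [501.9, 348.2, 15.8]
tcp_rot: [1.943, 2.468, 0.003]
wrist_force: [-1.7, -0.5, 12.6]
finger_gap: 16.3
[501.90024449 348.15133906  15.83606674] 16.316918700962535
[501.90024449 348.15133906  15.83606674] 16.316918700962535
[501.90024449 348.15133906  15.83606674] 16.316918700962535
```

View pics/w3.png

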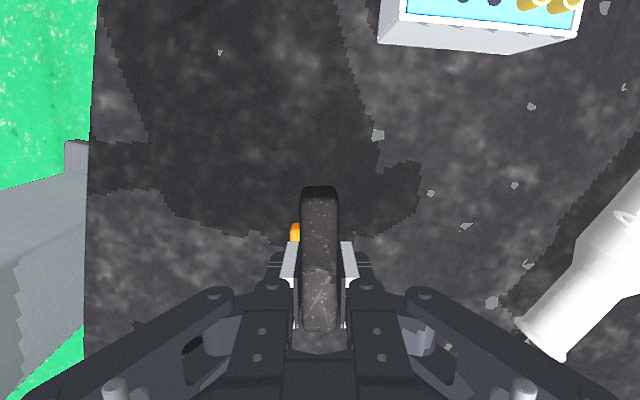

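View pics/s3.png

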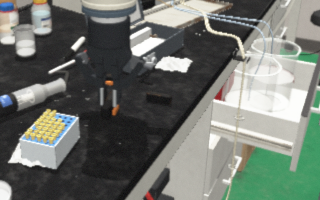

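```bash
python3 -m crank '{"delta_rot":[[0,0,0],[0,0,0],[0,0,0],[0,0,0],[0,0,1],[0,0,1],[0,0,0],[0,0,0]],"delta_pos":[[0,0,-30],[0,0,-55],[0,0,-55],[0,0,-60],[-60,0,0],[-60,0,0],[-60,0,0],[0,0,0]],"hand":[12,12,12,12,12,12,12,12]}'
cat > look2.py <<'E'
from h import *
import sys
np.set_printoptions(precision=1,suppress=True)
T=cam2world("wrist"); p,d=r.camera("wrist"); cv2.imwrite(sys.argv[1],p); np.savez("pics/last.npz",T=T,d=d,p=p)
for t in ["bed","lid_hinge","lid_edge","latch_pivot","latch_post","case"]:
    for k in r.mark_of(t,"wrist")[:2]: print(t,round(k["score"],2),tw(T,k["point"]),proj("wrist",tw(T,k["point"]),T))
o=r.observe(); print(o["time"],o["tool_pos"],o["tcp_rot"],o["wrist_force"],o["finger_gap"],o["joints"])
E
python3 look2.py pics/w4.png
```

```text
time: 7.4
tool_pos: [511.9, 166.6, 215.1]
tcp_rot: [2.346, 2.089, -0.0]
wrist_force: [-1.7, 0.3, -0.4]
finger_gap: 15.9
bed 0.87 [[564.2  70.2   8.9]] [[373.  249.2]]
lid_hinge 0.62 [[628.3  66.3  49.1]] [[439.6 261.9]]
lid_edge 0.78 [[668.1  59.7 154.7]] [[539.7 327.2]]
latch_post 0.93 [[496.3 199.3  37.8]] [[299.8 149.4]]
case 0.63 [[561.   63.4   3.5]] [[370.  252.7]]
7.75 [512.3 170.9 214.3] [-2.3 -2.1 -0. ] [-0.   0.1 -0.3] 16.253145825692666 [0.2 0.4 1.6 0.  1.2 0.3]
```

View pics/w4.png

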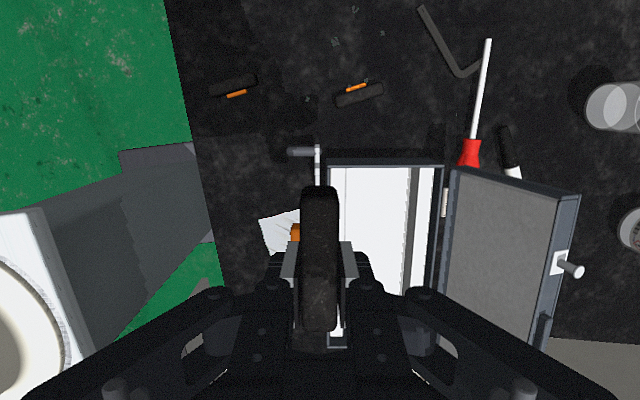

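```bash
python3 - <<'E'
from h import *
np.set_printoptions(precision=1,suppress=True)
z=np.load("pics/last.npz"); T,d=z["T"],z["d"]
m=np.ones_like(d,bool); m[:, :325]=0; m[295:]=0; m[240:,:360]=0
c=cloud("wrist",m,d,T)
# foam floor
f=c[(c[:,2]>5)&(c[:,2]<13)&(c[:,0]>500)&(c[:,0]<640)&(c[:,1]<190)]
print(len(f),np.median(f[:,2]),cv2.minAreaRect(f[:,:2].astype(np.float32)))
w=c[(c[:,2]>43)&(c[:,2]<53)&(c[:,0]>490)&(c[:,0]<640)&(c[:,1]>-20)]
print(len(w),np.median(w[:,2]),cv2.minAreaRect(w[:,:2].astype(np.float32)))
# lines: left wall: in rows y high
for a in np.arange(510,640,10):
    s=w[(w[:,0]>a)&(w[:,0]<a+10)]
    if len(s): print(a,s[:,1].max(),s[:,1].min(),len(s))
for a in np.arange(50,190,10):
    s=w[(w[:,1]>a)&(w[:,1]<a+10)]; g=f[(f[:,1]>a)&(f[:,1]<a+10)]
    print("y",a,s[:,0].min() if len(s) else None,s[:,0].max() if len(s) else None, "floor",(g[:,0].min(),g[:,0].max()) if len(g) else None)
E
```

```text
6707 8.367786240621967 ((560.036865234375, 99.21102142333984), (170.02981567382812, 112.22389221191406), 77.50296783447266)
1384 47.34977726693583 ((577.07861328125, 105.46533203125), (141.12196350097656, 129.52928161621094), 83.96481323242188)
510 178.6234604166467 162.50717142178212 28
520 182.33219686994707 163.80817400108248 56
530 181.08296377047648 178.26964248460803 30
540 180.08247510197572 177.22773701301267 32
550 178.8549696657351 175.89868677826868 31
560 177.82274474689135 174.84027976784392 33
570 176.72729345686466 173.57685550800093 33
580 175.7781315121601 172.5018209210347 33
590 174.59100407107698 171.34668004392665 33
600 173.6890532479814 170.24389676597673 37
610 172.5494732831682 36.455093327925795 86
620 171.38588825949162 33.01895623467718 389
630 170.55709352498945 28.718094348498795 563
y 50 618.7517961691374 636.7143509056369 floor (np.float64(557.7185081511778), np.float64(602.4602238444663))
y 60 619.7521085926933 637.4501593385351 floor (np.float64(548.8258178070467), np.float64(603.6119556261743))
y 70 621.107073925594 638.6433370906328 floor (np.float
[... 562 characters left out ...]
16895376), np.float64(610.2755232419051))
y 130 627.5291254958097 639.957133263 floor (np.float64(536.7678897680273), np.float64(611.4126587768659))
y 140 628.7716024224605 639.9432788024097 floor (np.float64(537.7203290038584), np.float64(612.300504331431))
y 150 629.5588462354048 638.0269517381926 floor (np.float64(538.632011415379), np.float64(613.8591425719704))
y 160 518.0039759948623 639.9442468969567 floor (np.float64(539.6712378109532), np.float64(632.4693916974779))
y 170 518.889238806564 633.1311567600186 floor (np.float64(542.4530739857164), np.float64(633.2156971455463))
y 180 520.0848741651706 541.3435155128043 floor (np.float64(520.9715812161764), np.float64(541.3429878978558))
```

```bash
python3 -m crank '{"delta_rot":[[0,0,-0.04],[0,0,0],[0,0,0],[0,0,0],[0,0,0]],"delta_pos":[[-48,33,0],[-48,33,0],[0,0,50],[0,0,50],[0,0,0]],"hand":[12,12,12,12,12]}'
python3 look2.py pics/w5.png; python3 -c "
from h import *
p,d=r.camera('side');cv2.imwrite('pics/s5.png',cv2.resize(p[100:260,250:450],None,fx=3,fy=3))"
```

```text
time: 8.38
tool_pos: [565.4, 67.8, 111.6]
tcp_rot: [-2.331, -2.1, 0.008]
wrist_force: [0.2, -0.1, 0.3]
finger_gap: 16.2
bed 0.68 [[566.8  71.5   9.4]] [[321.5 196. ]]
lid_hinge 0.81 [[627.2  62.3  50.6]] [[413.6 216.9]]
lid_hinge 0.27 [[493.2 195.1  33.5]] [[184.6  28.6]]
lid_edge 0.79 [[671.1  55.3 156.9]] [[611.5 318.4]]
latch_pivot 0.77 [[505.9 135.2  27.9]] [[223.5 122.7]]
latch_post 0.66 [[496.4 196.4  36.4]] [[187.3  24.7]]
latch_post 0.64 [[564.   73.3  92.2]] [[316.2 234.4]]
case 0.76 [[563.   67.    0.6]] [[317.5 198.9]]
8.725 [568.4  67.5 115.9] [2.3 2.1 0. ] [-0.5  0.9 -1.1] 15.974082819582417 [0.  0.6 1.6 0.  1.  0.1]
```

View pics/w5.png

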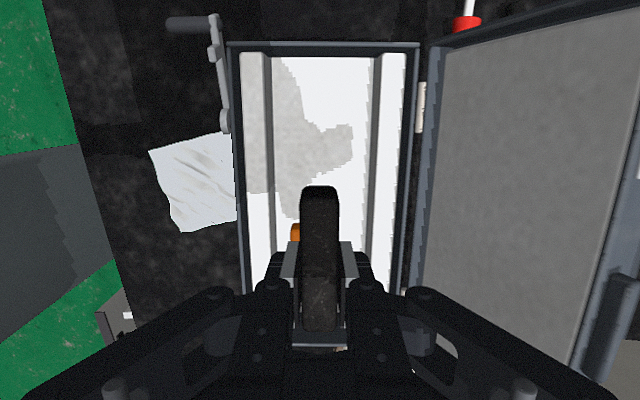

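View pics/s5.png

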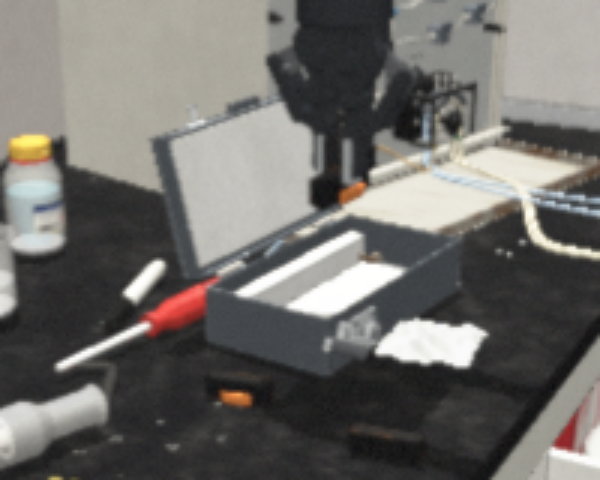

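```bash
python3 -m crank '{"delta_rot":[[0,0,0],[0,0,0],[0,0,0],[0,0,0],[0,0,0],[0,0,0]],"delta_pos":[[0,0,45],[0,0,25],[0,0,14],[0,0,4],[0,0,1],[0,0,0]],"hand":[12,12,12,12,12,12]}'
```

```text
time: 9.52
tool_pos: [568.0, 67.3, 26.1]
tcp_rot: [2.334, 2.101, 0.002]
wrist_force: [-0.8, 0.3, 0.3]
finger_gap: 16.4
```

```bash
python3 -m crank '{"delta_rot":[[0,0,0],[0,0,0],[0,0,0]],"delta_pos":[[0,0,1],[0,0,0.7],[0,0,0]],"hand":[12,12,12]}'
python3 -m crank '{"delta_rot":[[0,0,0],[0,0,0],[0,0,0],[0,0,0],[0,0,0],[0,0,0],[0,0,0],[0,0,0]],"delta_pos":[[0,0,0],[0,0,0],[0,0,0],[0,0,-10],[0,0,-30],[0,0,-50],[0,0,-50],[0,0,-50]],"hand":[24,32,32,32,32,32,32,32]}'
python3 look2.py pics/w6.png; python3 -c "
from h import *
p,d=r.camera('side');cv2.imwrite('pics/s6.png',cv2.resize(p[100:260,250:450],None,fx=3,fy=3))"
```

```text
time: 9.9
tool_pos: [568.0, 67.4, 25.0]
tcp_rot: [2.334, 2.101, 0.002]
wrist_force: [-5.1, -0.3, 21.3]
finger_gap: 15.7
time: 10.9
tool_pos: [567.2, 67.3, 216.0]
tcp_rot: [2.335, 2.102, 0.001]
wrist_force: [0.6, -0.3, -0.2]
finger_gap: 31.9
bed 0.95 [[566.1  71.1  10.4]] [[317.9 171.1]]
lid_hinge 0.76 [[629.   61.6  46.7]] [[382.3 181. ]]
lid_edge 0.61 [[667.5  55.4 157.1]] [[471.2 220.9]]
latch_pivot 0.61 [[507.9 135.7  22.9]] [[253.7 116.7]]
latch_post 0.73 [[495.2 195.5  37.6]] [[227.   52.7]]
case 0.69 [[563.3  68.1   3.4]] [[315.8 172.8]]
11.25 [566.8  67.3 212.5] [-2.3 -2.1  0. ] [ 0.4 -0.6 -0.1] 32.09274828015416 [0.  0.4 1.5 0.  1.2 0.1]
```

View pics/w6.png

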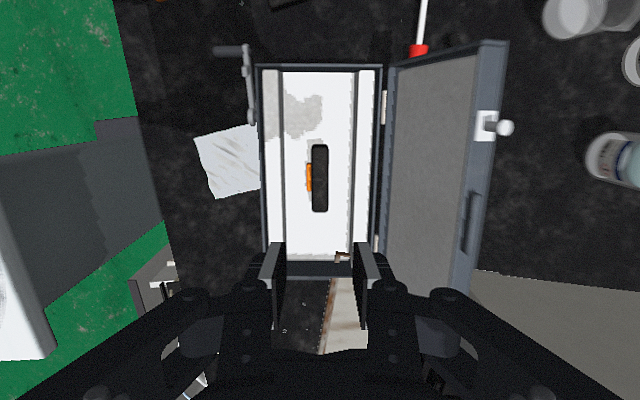

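View pics/s6.png

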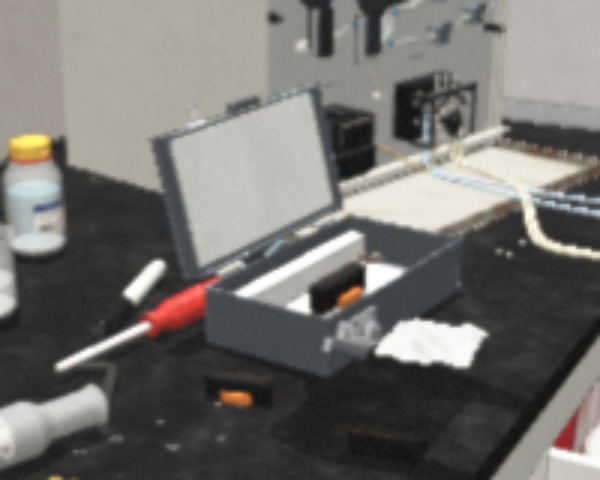

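```bash
python3 - <<'E'
from h import *
np.set_printoptions(precision=0,suppress=True,linewidth=150)
pts=[]
z=np.load("pics/last.npz"); m=np.ones_like(z["d"],bool); m[235:]=0
pts.append(cloud("wrist",m,z["d"],z["T"]))
for n in ["scene","side"]:
    p,d=r.camera(n); m=np.ones_like(d,bool)
    if n=="scene": pts.append(cloud(n,m,d,cam2world(n)))
    else: pts.append(cloud(n,m,d,cam2world(n)))
for i,c in enumerate(pts):
    print(i)
    H=np.full((12,11),-1.)
    for a in range(12):
        for b in range(11):
            s=c[(c[:,0]//20==(640//20+a))&(c[:,1]//20==(-60//20+b))&(c[:,2]<190)]
            if len(s)>3: H[a,b]=np.percentile(s[:,2],98)
    print("rows x640.., cols y-60..",*[f"{640+20*a}: {H[a]}" for a in range(12)],sep="\n")
E
```

```text
0
rows x640.., cols y-60..
640: [ -1.  -1.  -1.  -1. 134. 168. 167. 163. 133. 123. 115.]
660: [ -1.  -1.  -1.  -1.  -1. 170. 170. 163. 177. 168. 163.]
680: [ -1.  -1.  -1.  -1.  -1.  -1.  -1.  -1.  -1. 160. 160.]
700: [-1. -1. -1. -1. -1. -1. -1. -1. -1. -1. -1.]
720: [-1. -1. -1. -1. -1. -1. -1. -1. -1. -1. -1.]
740: [-1.  1.  1.  1.  0.  0.  1. -1. -1. -1. -1.]
760: [-1.  1.  1.  1.  1.  1.  1.  1.  1.  1.  1.]
780: [-1.  1.  1.  1.  0.  1.  1.  1.  1.  1.  1.]
800: [-1.  1.  1.  1.  1.  1.  1.  1.  1.  1.  1.]
820: [-1.  0.  1.  1.  1.  1.  1.  1.  1.  1.  1.]
840: [-1.  1.  1.  1.  1.  1.  1.  1.  1.  1.  1.]
860: [-0.  1.  1.  0. 68. 71. 68.  1.  1.  1.  1.]
1
rows x640.., cols y-60..
640: [164. 164. 165. 165. 164. 169. 164. 135. 109. 118. 113.]
660: [160. 162. 162. 163. 168. 172. 171. 132. 157. 163. 165.]
680: [ 17.  -1.  -1.  -1.  -1.  -1.  -1.  -1.  -1.  -1. 162.]
700: [176.  -1.  -1.  -1.  -1.  -1.  -1.  -1.  -1.  -1.  -1.]
720: [ 3. -1. -1. -1. -1. -1. -1. -1. -1. -1. -1.]
740: [ 3. -1. -1. -1. -1. -1. -1. -1. -1. -1. -1.]
760: [ 4. -1. -1. -1. -1. -1. -1. -1. -1. -1. -1.]

[... 215 characters left out ...]
  4.   4.   4.  76. 106. 103.   4.   5.   3.  -1.]
2
rows x640.., cols y-60..
640: [163. 164. 163. 164. 165. 169. 171. 164. 162. 132. 124.]
660: [126. 160. 161. 161.  -1. 156. 171. 163. 177. 166. 164.]
680: [ 2.  1.  2. -1. -1. -1. -1. -1. -1. -1. -1.]
700: [180.  -1.  -1.  -1.  -1.   2.   2.   2.   2.  11.  17.]
720: [-1. -1. -1. -1. -1.  2. 15. 17. 17. 16. 17.]
740: [-1. -1. -1. -1.  2.  1. 16. 17.  1.  2.  2.]
760: [-1. -1.  1.  2.  2.  2.  2.  3.  2.  1.  2.]
780: [-1.  2.  3.  2.  2.  2.  2.  2.  2.  2.  2.]
800: [2. 2. 3. 2. 2. 2. 2. 2. 2. 2. 2.]
820: [3. 2. 3. 2. 2. 2. 3. 2. 2. 2. 2.]
840: [2. 2. 2. 3. 2. 2. 2. 2. 3. 2. 2.]
860: [  3.   2.   2.   2.  47. 105. 102.  58.   2.  -1.  -1.]
```

```bash
python3 -m crank '{"delta_rot":[[0,0,0],[0,0,0],[0,0,0],[0,0,0],[0,0,0],[0,0,0],[0,0,0],[0,0,0]],"delta_pos":[[0,0,-25],[0,51,0],[0,51,0],[0,51,0],[0,5,40],[0,0,40],[0,0,25],[0,0,0]],"hand":[0,0,0,0,0,0,0,0]}'
python3 -c "
from h import *
p,d=r.camera('side');cv2.imwrite('pics/s7.png',cv2.resize(p[60:260,220:470],None,fx=3,fy=3))"
```

```text
time: 12.4
tool_pos: [723.2, 50.7, 130.8]
tcp_rot: [-2.332, -2.1, 0.006]
wrist_force: [-0.7, -0.5, 0.2]
finger_gap: -0.1
```

View pics/s7.png

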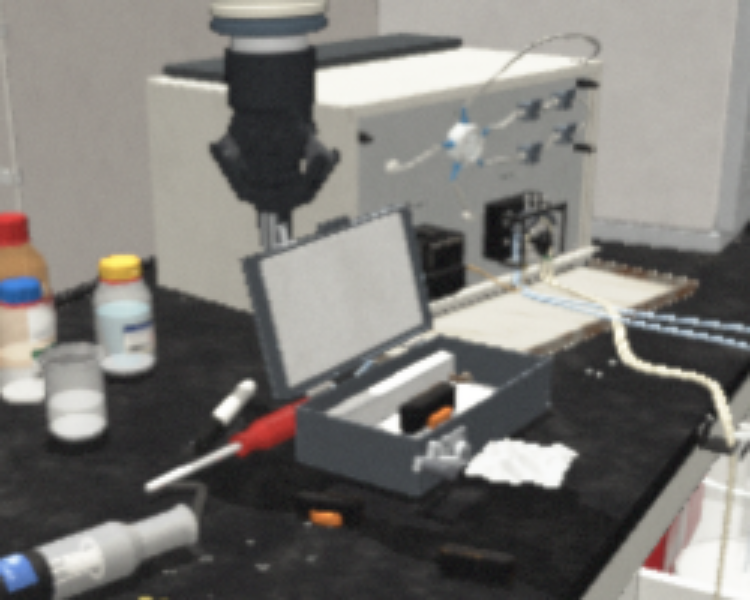

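```bash
python3 -m crank '{"delta_rot":[[0,0,0],[0,0,0],[0,0,0],[0,0,0],[0,0,0],[0,0,0],[0,0,0],[0,0,0]],"delta_pos":[[0,-15,0],[0,-10,0],[0,-10,0],[0,-10,0],[0,-10,0],[0,-10,0],[0,-10,0],[0,0,0]],"hand":[0,0,0,0,0,0,0,0]}'
python3 -c "
from h import *
p,d=r.camera('side');cv2.imwrite('pics/s8.png',cv2.resize(p[60:260,220:470],None,fx=3,fy=3))"
```

```text
time: 13.45
tool_pos: [649.2, 58.7, 133.6]
tcp_rot: [-2.334, -2.102, 0.001]
wrist_force: [0.4, -0.8, -0.2]
finger_gap: -0.4
```

View pics/s8.png

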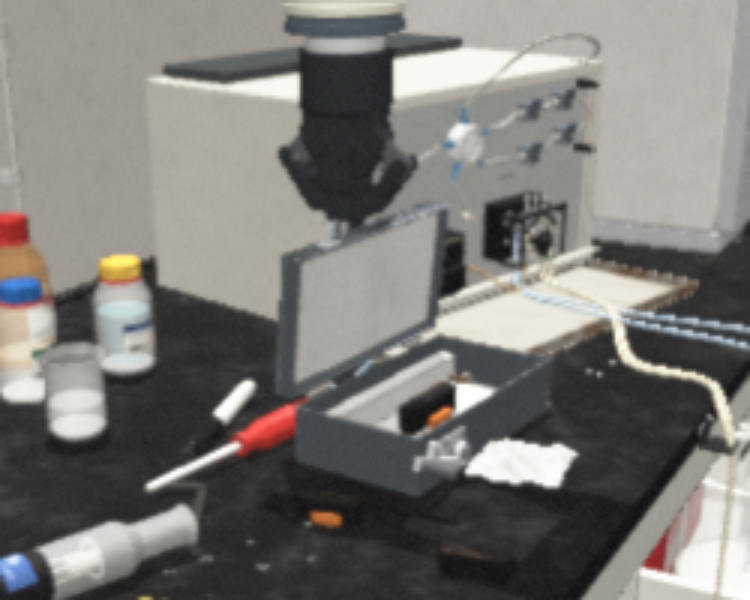

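```bash
python3 -m crank '{"delta_rot":[[0,0,0],[0,0,0],[0,0,0],[0,0,0],[0,0,0],[0,0,0],[0,0,0],[0,0,0]],"delta_pos":[[0,-8,0],[0,-8,0],[0,-8,0],[0,-8,0],[0,-8,0],[0,-8,0],[0,0,0],[0,0,0]],"hand":[0,0,0,0,0,0,0,0]}'
python3 -c "
from h import *
p,d=r.camera('side');cv2.imwrite('pics/s9.png',cv2.resize(p[60:260,220:470],None,fx=3,fy=3))"
```

```text
time: 14.5
tool_pos: [602.5, 63.6, 133.7]
tcp_rot: [2.335, 2.102, 0.0]
wrist_force: [0.8, 0.1, 0.4]
finger_gap: 0.2
```

View pics/s9.png

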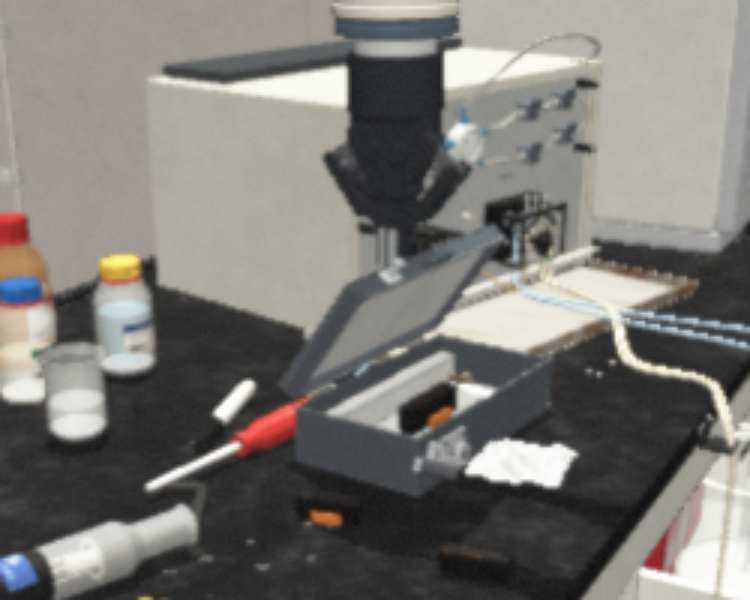

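```bash
python3 -m crank '{"delta_rot":[[0,0,0],[0,0,0],[0,0,0],[0,0,0],[0,0,0],[0,0,0]],"delta_pos":[[0,-15,0],[0,-15,0],[0,-15,0],[0,-15,0],[0,0,0],[0,0,0]],"hand":[0,0,0,0,0,0]}'
python3 -c "
from h import *
p,d=r.camera('side');cv2.imwrite('pics/s10.png',cv2.resize(p[60:260,220:470],None,fx=3,fy=3))"
```

```text
time: 15.3
tool_pos: [543.2, 69.9, 133.8]
tcp_rot: [2.334, 2.102, 0.001]
wrist_force: [0.1, -0.4, -0.7]
finger_gap: 0.2
```

View pics/s10.png

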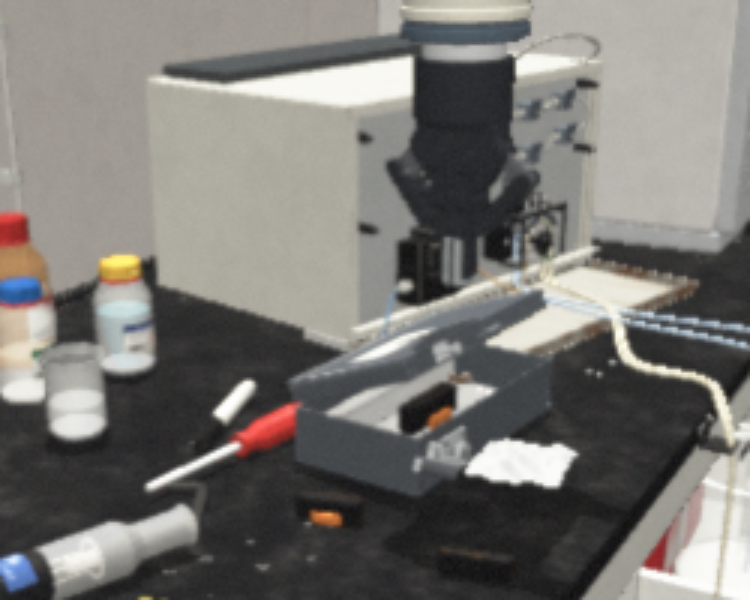

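```bash
python3 -m crank '{"delta_rot":[[0,0,0],[0,0,0],[0,0,0],[0,0,0],[0,0,0],[0,0,0]],"delta_pos":[[0,-17,0],[0,0,0],[0,0,0],[0,0,20],[0,0,20],[0,0,0]],"hand":[0,0,0,0,0,0]}'
python3 -c "
from h import *
p,d=r.camera('side');cv2.imwrite('pics/s11.png',cv2.resize(p[60:260,220:470],None,fx=3,fy=3))"
```

```text
time: 16.1
tool_pos: [525.6, 71.6, 92.6]
tcp_rot: [-2.334, -2.101, 0.002]
wrist_force: [-0.0, 0.3, 0.1]
finger_gap: -0.1
```

View pics/s11.png

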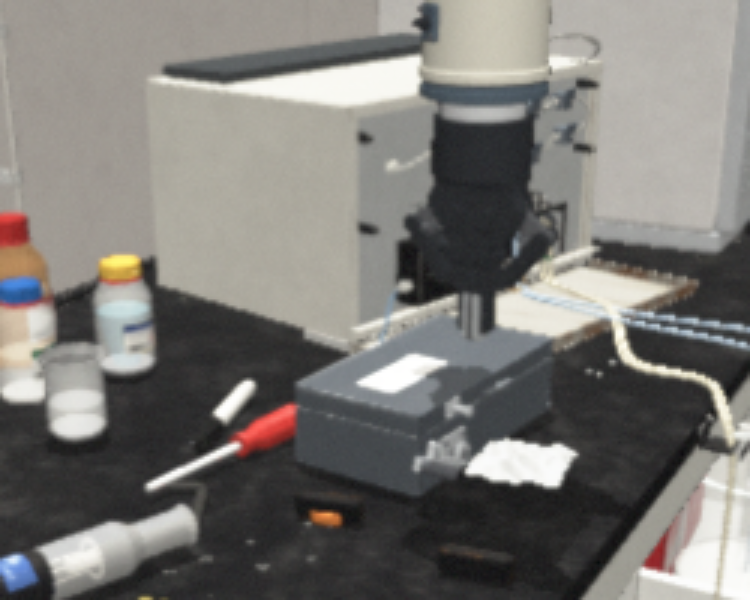

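```bash
python3 -m crank '{"delta_rot":[[0,0,0],[0,0,0],[0,0,0],[0,0,0],[0,0,0]],"delta_pos":[[0,0,20],[0,0,4],[0,0,2],[0,0,1],[0,0,0]],"hand":[0,0,0,0,0]}'
```

```text
time: 16.77
tool_pos: [526.1, 71.7, 67.0]
tcp_rot: [2.334, 2.101, 0.001]
wrist_force: [0.4, -0.1, 1.7]
finger_gap: -0.6
```

```bash
python3 -m crank '{"delta_rot":[[0,0,0],[0,0,0]],"delta_pos":[[0,0,0.6],[0,0,0]],"hand":[0,0]}'
```

```text
time: 17.02
tool_pos: [526.2, 71.7, 66.9]
tcp_rot: [2.334, 2.101, 0.001]
wrist_force: [-1.9, 0.0, 14.3]
finger_gap: -0.1
```

```bash
python3 -m crank '{"delta_rot":[[0,0,0],[0,0,0],[0,0,-1],[0,0,-1],[0,0,-1],[0,0,-1],[0,0,-1],[0,0,-1]],"delta_pos":[[0,0,-50],[0,0,-60],[0,0,0],[0,0,0],[0,0,0],[0,0,0],[0,0,0],[0,0,0]],"hand":[0,0,0,0,0,0,0,0]}'
python3 -m crank '{"delta_rot":[[0,0,-1],[0,0,-1],[0,0,-1],[0,0,0],[0,0,0],[0,0,0]],"delta_pos":[[0,0,0],[0,0,0],[0,0,0],[24,60,0],[23,60,0],[0,0,0]],"hand":[30,30,30,30,30,30]}'
python3 look2.py pics/w12.png; python3 -c "
from h import *
p,d=r.camera('side');cv2.imwrite('pics/s12.png',cv2.resize(p[60:260,220:470],None,fx=3,fy=3))"
```

```text
time: 18.02
tool_pos: [525.7, 71.7, 176.2]
tcp_rot: [0.963, 2.99, 0.0]
wrist_force: [0.1, -0.2, -0.6]
finger_gap: 0.4
time: 18.77
tool_pos: [491.2, 195.7, 176.2]
tcp_rot: [-0.158, -3.137, -0.001]
wrist_force: [-0.5, -0.7, -0.2]
finger_gap: 29.9
lid_hinge 0.65 [[505.1 135.3  25.7]] [[256.9 207. ]]
lid_edge 0.76 [[506.4  75.   62.4]] [[179.6 228. ]]
latch_pivot 0.72 [[507.2 134.5  24.5]] [[256.6 208.8]]
latch_post 0.65 [[494.  199.3  38.1]] [[323.1 192.4]]
case 0.74 [[564.9  67.5   0.1]] [[208.3 258.2]]
19.125 [493.  191.3 176. ] [ 0.2  3.1 -0. ] [-0.   0.4  0.1] 29.942615699128062 [ 0.3  0.4  1.7 -0.   1.1 -1.2]
```

View pics/w12.png

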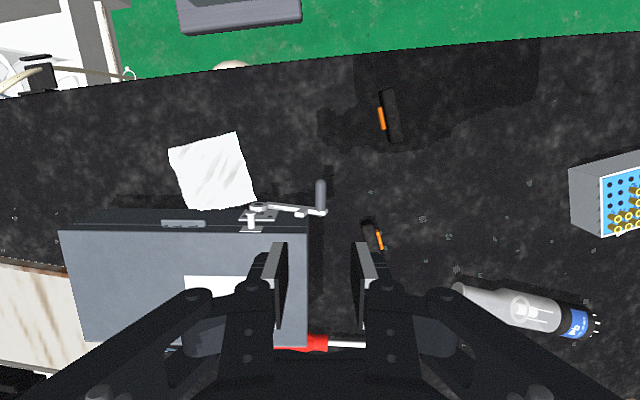

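View pics/s12.png

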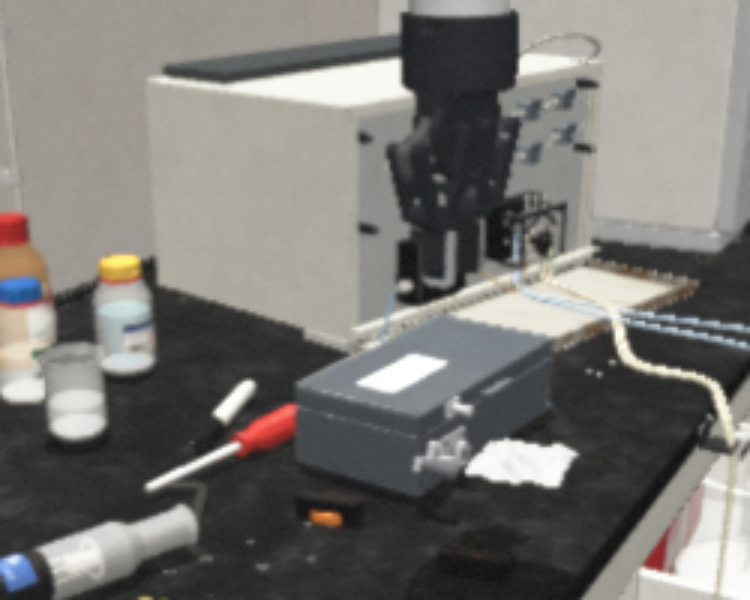

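```bash
python3 - <<'E'
from h import *
np.set_printoptions(precision=1,suppress=True)
z=np.load("pics/last.npz"); T,d=z["T"],z["d"]
C=np.array([566.9,68.4,0]); a=np.radians(-6.2); Rc=np.array([[np.cos(a),np.sin(a),0],[-np.sin(a),np.cos(a),0],[0,0,1]])
m=np.zeros_like(d,bool); m[170:225,300:340]=1
c=cloud("wrist",m,d,T); c=c[c[:,2]>22]; L=(c-C)@Rc.T
p=L[L[:,0]<-75]; print(len(p),p.min(0),p.max(0),np.median(p,0),p[:,1].mean())
m=np.zeros_like(d,bool); m[195:240,230:300]=1
c=cloud("wrist",m,d,T);L=(c-C)@Rc.T; s=L[(L[:,2]>45)&(L[:,0]<-58)]; print("stud/proj",len(s),s.min(0),s.max(0))
p,dd=z["p"],d; cv2.imwrite("pics/c12.png",cv2.resize(p[160:260,140:360],None,fx=3.6,fy=3.6,interpolation=3))
o=r.observe(); print((o["tool_pos"]-C)@Rc.T, 2*np.degrees(np.arctan2(o["tcp_rot"][1],o["tcp_rot"][0])))
E
```

```text
283 [-99.1 114.9  32.7] [-75.2 124.1  40.2] [-87.1 119.5  37.7] 119.50718072022977
stud/proj 730 [-75.1  39.1  45. ] [-58.  102.   67.7]
[-86.8 114.3 176. ] -186.0976462076479
```

View pics/c12.png

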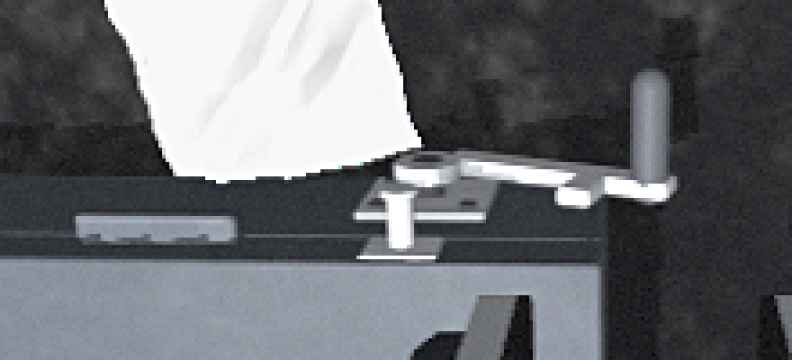

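```bash
cat > loc.py <<'E'
from h import *
np.set_printoptions(precision=1,suppress=True)
C=np.array([566.9,68.4,0]); a=np.radians(-6.2); Rc=np.array([[np.cos(a),np.sin(a),0],[-np.sin(a),np.cos(a),0],[0,0,1]])
o=r.observe(); print("local",(o["tool_pos"]-C)@Rc.T, "yaw",2*np.degrees(np.arctan2(o["tcp_rot"][1],o["tcp_rot"][0])), "Flocal",Rc@o["wrist_force"],o["finger_gap"],o["time"])
E
python3 -m crank '{"delta_rot":[[0,0,0],[0,0,0],[0,0,0]],"delta_pos":[[0,0,50],[0,0,40],[0,0,0]],"hand":[30,30,30]}'; python3 loc.py
```

```text
time: 19.55
tool_pos: [491.2, 191.3, 84.1]
tcp_rot: [-0.166, -3.133, 0.002]
wrist_force: [-0.1, 0.6, 0.6]
finger_gap: 29.8
local [-88.5 114.   84.1] yaw -186.067853435307 Flocal [-0.1  0.6  0.6] 29.803105468598478 19.55
```

```bash
python3 -m crank '{"delta_rot":[[0,0,0],[0,0,0],[0,0,0],[0,0,0],[0,0,0]],"delta_pos":[[0,5.5,10],[0,0,30],[0,0,20],[0,0,0],[0,0,0]],"hand":[30,30,30,18,18]}'; python3 loc.py;python3 look2.py pics/w13.png
```

```text
time: 20.18
tool_pos: [494.1, 198.1, 27.2]
tcp_rot: [0.165, 3.135, 0.001]
wrist_force: [-0.9, -0.3, 0.7]
finger_gap: 17.9
local [-86.4 121.   27.2] yaw 173.98669047996782 Flocal [-0.8 -0.4  0.7] 17.87938781553442 20.175
lid_edge 0.6 [[505.8  74.4  66.6]] [[ 21.1 355.8]]
latch_pivot 0.67 [[506.3 133.4  22.8]] [[196.8 289.2]]
latch_post 0.69 [[492.9 194.2  36. ]] [[310.  267.6]]
20.525 [493.4 197.8  26.3] [0.2 3.1 0. ] [0.2 0.1 0.4] 18.187220599672894 [ 0.3  0.7  1.8  0.   0.7 -1.2]
```

View pics/w13.png

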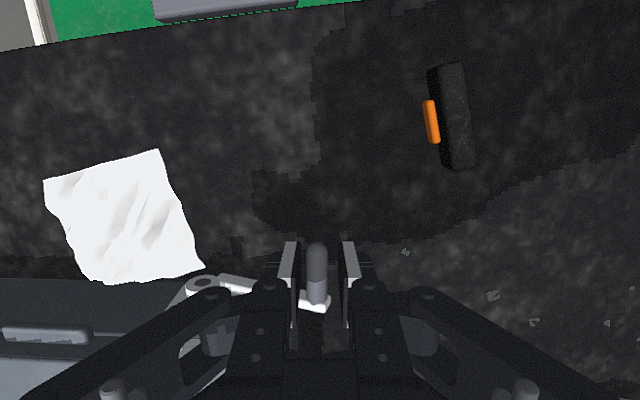

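```bash
python3 -m crank '{"delta_rot":[[0,0,0],[0,0,0],[0,0,0],[0,0,0],[0,0,0],[0,0,0],[0,0,0]],"delta_pos":[[0,-4,-3],[0,-5.5,-10],[0,-3,-5.5],[0,-3,-5],[0,-4,-4.5],[0,-4,-4.5],[0,0,0]],"hand":[18,18,18,18,18,18,18]}'; python3 loc.py;python3 look2.py pics/w14.png
```

```text
time: 21.4
tool_pos: [491.3, 174.7, 59.7]
tcp_rot: [0.165, 3.135, 0.002]
wrist_force: [0.4, 4.1, 3.1]
finger_gap: 18.4
local [-86.6  97.5  59.7] yaw 173.98812479238188 Flocal [-0.   4.1  3.1] 18.36293458193007 21.4
lid_edge 0.58 [[505.1  74.6  63. ]] [[124.1 305.7]]
latch_pivot 0.88 [[505.5 132.3  24.6]] [[251.4 261.4]]
latch_post 0.68 [[494.8 182.1  69.1]] [[335.4 274.9]]
21.75 [490.9 174.3  58.5] [0.2 3.1 0. ] [0.6 4.  3.1] 18.050056049541364 [ 0.2  0.6  1.8  0.   0.8 -1.2]
```

View pics/w14.png

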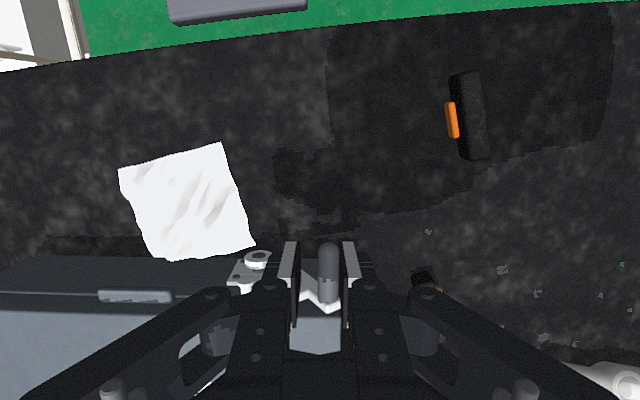

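Following the arc well, with the post carried at about 4 N. I'll go on to the end of its travel.

```bash
python3 -m crank '{"delta_rot":[[0,0,0],[0,0,0],[0,0,0],[0,0,0],[0,0,0],[0,0,0],[0,0,0]],"delta_pos":[[0,-5,-3.5],[0,-5,-3.5],[0,-5.5,-3],[0,-5.5,-2.5],[0,-5,-2],[0,-4,-1],[0,0,0]],"hand":[18,18,18,18,18,18,18]}'; python3 loc.py
```

```text
time: 22.62
tool_pos: [487.6, 144.2, 74.0]
tcp_rot: [-0.165, -3.137, 0.0]
wrist_force: [-0.7, 1.0, -0.1]
finger_gap: 17.9
local [-87.1  66.8  74. ] yaw -186.03345054667773 Flocal [-0.8  0.9 -0.1] 17.86756628676571 22.625
```

```bash
python3 -m crank '{"delta_rot":[[0,0,0],[0,0,0],[0,0,0]],"delta_pos":[[0,-1.5,0],[0,-1,0],[0,0,0]],"hand":[18,18,18]}'; python3 loc.py;  python3 look2.py pics/w15.png
```

```text
time: 23.0
tool_pos: [487.4, 142.2, 74.0]
tcp_rot: [0.165, 3.137, 0.0]
wrist_force: [0.5, 2.4, 0.4]
finger_gap: 17.9
local [-87.   64.8  74. ] yaw 173.98344000062175 Flocal [0.2 2.4 0.4] 17.86207906925608 23.0
lid_edge 0.68 [[507.1  76.2  62.9]] [[201.6 294.8]]
latch_pivot 0.93 [[507.4 134.4  24.9]] [[309.9 254.7]]
latch_post 0.97 [[490.2 146.   85.1]] [[327.6 276.1]]
23.35 [487.4 142.2  74. ] [0.2 3.1 0. ] [-0.2  4.3  0.5] 17.492668350432528 [ 0.2  0.6  1.8  0.   0.8 -1.3]
```

View pics/w15.png

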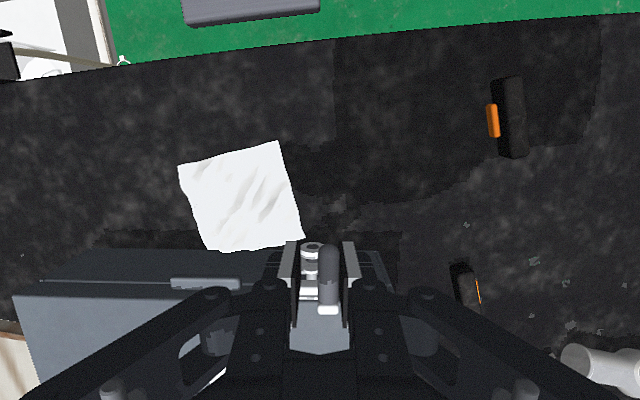

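Nearly home; the force is still that of free motion. I'll press on until it meets the stop.

```bash
for i in 1; do python3 -m crank '{"delta_rot":[[0,0,0],[0,0,0],[0,0,0]],"delta_pos":[[0,-0.8,0],[0,-0.8,0],[0,0,0]],"hand":[18,18,18]}'; python3 loc.py; done
```

```text
time: 23.72
tool_pos: [487.4, 141.4, 74.1]
tcp_rot: [0.165, 3.137, 0.002]
wrist_force: [0.3, 15.9, 0.5]
finger_gap: 18.4
local [-86.9  64.   74.1] yaw 173.96227548693759 Flocal [-1.4 15.8  0.5] 18.35915887754516 23.725
```

```bash
python3 -m crank '{"delta_rot":[[0,0,0],[0,0,0]],"delta_pos":[[0,-0.5,0],[0,0,0]],"hand":[18,18]}'; python3 loc.py
python3 -m crank '{"delta_rot":[[0,0,0],[0,0,0],[0,0,0],[0,0,0],[0,0,0],[0,0,0],[0,0,0]],"delta_pos":[[0,2,0],[0,3,0],[0,0,0],[0,0,-15],[0,0,-40],[0,0,-50],[0,0,0]],"hand":[18,26,28,28,28,28,28]}'
python3 look2.py pics/w16.png; python3 -c "
from h import *
p,d=r.camera('side');cv2.imwrite('pics/s16.png',cv2.resize(p[60:260,220:470],None,fx=3,fy=3))"
```

```text
time: 23.98
tool_pos: [487.4, 141.2, 74.1]
tcp_rot: [0.165, 3.137, 0.003]
wrist_force: [-1.3, 19.5, 0.0]
finger_gap: 18.3
local [-86.9  63.8  74.1] yaw 173.96139611957895 Flocal [-3.4 19.2  0. ] 18.286148480365682 23.975
time: 24.85
tool_pos: [489.5, 145.1, 183.2]
tcp_rot: [0.165, 3.131, 0.002]
wrist_force: [0.3, -0.3, -0.2]
finger_gap: 27.8
lid_edge 0.86 [[507.6  75.3  63.5]] [[240.2 222.6]]
latch_pivot 0.78 [[502.7 135.6  22.8]] [[310.2 197.1]]
latch_post 0.83 [[490.8 147.6  83.6]] [[321.9 202.4]]
case 0.88 [[563.4  66.4  -0.6]] [[254.6 250.3]]
25.2 [487.2 144.8 178.2] [-0.2 -3.1  0. ] [0.4 0.8 0.2] 27.738240351107237 [ 0.2  0.4  1.7  0.   1.1 -1.3]
```

View pics/w16.png

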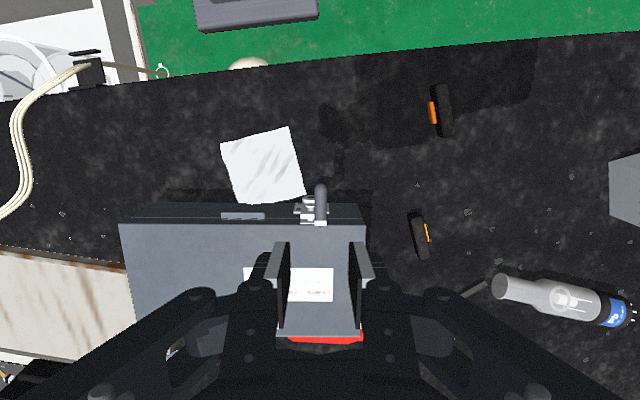

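View pics/s16.png

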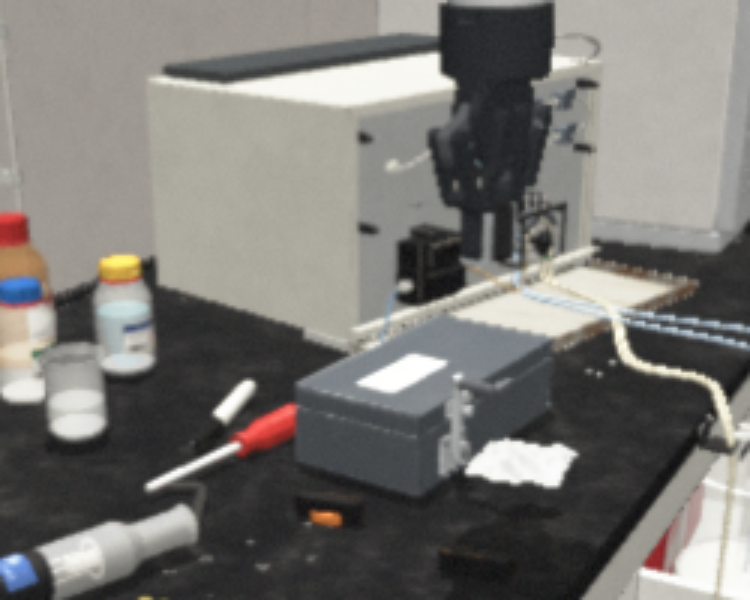

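```bash
python3 - <<'E'
from h import *
np.set_printoptions(precision=1,suppress=True)
z=np.load("pics/last.npz"); T,d=z["T"],z["d"]
C=np.array([566.9,68.4,0]); a=np.radians(-6.2); Rc=np.array([[np.cos(a),np.sin(a),0],[-np.sin(a),np.cos(a),0],[0,0,1]])
m=np.zeros_like(d,bool); m[175:230,290:345]=1
L=(cloud("wrist",m,d,T)-C)@Rc.T; p=L[(L[:,2]>72)&(L[:,0]<-72)]; print("post",p.min(0),p.max(0),np.median(p,0))
s=L[(L[:,2]>50)&(L[:,2]<66)&(L[:,0]<-60)&(L[:,1]<68)]; print("stud",len(s),s.min(0),s.max(0),np.median(s,0))
m=np.zeros_like(d,bool); m[230:300,150:360]=1
L=(cloud("wrist",m,d,T)-C)@Rc.T; t=L[(abs(L[:,1])<100)&(abs(L[:,0]+10)<40)&(L[:,2]<80)]; print("lid top",len(t),np.median(t[:,2]),np.polyfit(t[:,0],t[:,2],1))
n="side"; T=cam2world(n); p,d=r.camera(n)
for t in ["lamp_pb","tips","key"]:
    for k in r.silhouettes(t,n)[:2]:
        c=cloud(n,k["mask"],d,T); lo,hi=np.percentile(c,[2,98],axis=0); print(t,lo,hi)
cv2.imwrite("pics/c16.png",cv2.resize(z["p"][160:260,220:380],None,fx=5,fy=5,interpolation=3))
E
```

```text
post [-98.9  64.3  80.3] [-72.1  73.8  87.8] [-85.9  69.   85.2]
stud 114 [-74.8  51.6  53.1] [-60.   63.2  65.9] [-70.3  59.7  60.2]
lid top 10195 66.20807862516165 [ 0.  66.3]
lamp_pb [616.3 337.    7.9] [681.7 480.2  38.7]
tips [487.  455.7   3.1] [549.4 550.8  51.3]
```

View pics/c16.png

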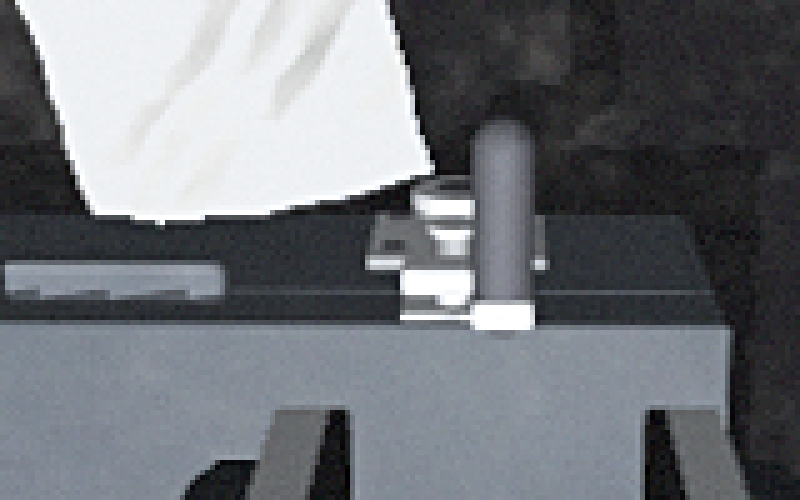

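```bash
python3 -m crank '{"delta_rot":[[0,0,0],[0,0,0]],"delta_pos":[[0,0,-30],[0,0,0]],"hand":[28,28]}'; python3 -c "
from rig import r
print(r.sign_off())"
```

```text
time: 25.7
tool_pos: [488.7, 145.1, 210.5]
tcp_rot: [0.164, 3.134, 0.001]
wrist_force: [0.1, -0.1, -0.2]
finger_gap: 28.1
the job is handed in; nothing more can be done
None
```

The spare cassette is in the case, the lid is shut and the latch is fully home. I handed the job in at about 26 s of the 64 s allowed; the system gave no verdict.

- **Cassette:** I picked out the 70 mm bar from its two shorter look-alikes (about 48 mm). I laid it flat in the foam bed and let go. The pictures show it lying inside the bed.
- **Lid:** I drew it over from behind until it fell shut, then pressed it with about 14 N. Depth readings put its top level at about 66–67 mm; fully shut is 67 mm.
- **Latch:** I pushed the post round until it hit its stop, holding at about 19 N. It measures 9.3 mm left of the stud, where 8.5 mm is ideal. The 0.8 mm difference is within measurement error, and the post stayed there after I let go.
- **Left in place:** The lamp and the tip rack measure the same as at the start, within a few mm. The network did not find the hex key in the last check; it can be seen where it was in the side picture, but I did not measure it.
- **Forces:** The highest wrist force I read was about 21 N, when setting the cassette down. The gripper was clear of everything, with no load, when I handed in.

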